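Check a tester's filter plate against the light

ROBOT

A 6-joint arm with a two-finger parallel gripper is mounted at the origin on the work surface. World frame = base frame: x ahead of the robot, y to its left, z up, the work surface at z = 0. Lengths are in m, angles in rad, forces in N, time in s.
With the tool pointing down it reaches from about 0.3 to 1 m from the base axis. Payload 5.1 kg.
Tool frame: the origin (TCP) lies at the very end of the fingers, on their centre line; the grasp point (between the pads) lies 19 mm behind it; z points along the fingers, y is the direction in which the jaws open and shut (so a half turn about z gives the same grasp; the last joint's range is limited). The gripper opens to 95 mm and grips with 3 to 60 N. Pads are 20 mm wide; open, the fingers measure 119 mm over their backs; the gripper's body (75 mm by 180 mm) begins 59 mm behind the grasp point.
Start: joints at [-1.433, 0.124, 1.65, -0, 1.367, -0.083], TCP at [0.142, -0.634, 0.215] pointing down, gripper open.
Joint ranges: [-2.61, 2.61], [-1.02, 2.33], [0.03, 2.71], [-1.35, 4.49], [0.32, 2.68], [-2.91, 2.91]. Speed limits (rad/s): [2.57, 2.57, 3.14, 3.14, 3.14, 3.14].

INTERFACE

Orientations are given as a 3x3 rotation matrix whose columns are the frame's x, y, z axes.
In Python, from station import r, viewer gives the robot as it stands.
- The arm moves only by the tool servo_tool, never from a script. Its arguments are lists of equal length, an entry for each row: "offset": the shift along the tool's x, y, z in units of 25 mm (1.0 is 25 mm), a list of three; "angular": the turn, a rotation vector about the tool's x, y, z in units of 8 degrees (1.0 is 8 degrees), a list of three. In form: {"offset": [[tx, ty, tz], ...], "angular": [[rx, ry, rz], ...]}. A call has 1 to 20 rows; each row is the pose to reach, as a shift and turn from the pose measured when the call began, along the tool's axes at that moment; what a row does not reach only later rows make up. A row lasts 1/10 s, in which the tool goes at most 50 mm and 8.59 degrees, less where a joint would pass 70% of its speed; a pose out of reach is approached as far as the arm can. A call with a gripper value outside its range is refused whole. "gripper" is the finger opening in mm, from 0 to 95.1, set as the call begins (left out, the last holds). The fingers move at their own pace and stop on an object; "grip_force" is the grip in N (left out, the last holds). Time passes only in rows, so rows that repeat a pose let the fingers close. It gives the time, the measured TCP pose, the force and the opening at its end, in the units of the state.
- r.get_obs(): the state, without advancing time (a new reading comes with each control period).
- viewer.read_camera(name): name is "side" or "top"; returns the picture (420x560x3 uint8, red, green, blue); there is no depth.
- viewer.camera_params(name): a dict with "fx", "fy", "cx", "cy" (pixels), "D" ([k1, k2, p1, p2, k3] as OpenCV has them; the pictures are not rectified), "camera_from_world" (4x4, takes a point from world to camera coordinates). Camera axes: x right, y down, z forward; pixel columns grow to the right and rows downward; lengths in m; the calibration is good to about 2 mm. A picture is of the moment at which its call begins. camera_params takes no time and is no camera call.
- r.finish_job(): hands the job in, once; it reports no verdict.
The state is a dict: "clock": time; "q": joint angles; "dq": joint speeds; "effort": joint torques, N m; "ee_pos": TCP position; "eef_rot": TCP orientation; "wrist_force": force on the tool from outside, world axes, zero at the start; "wrist_torque": the same for the moment, N m; "opening": finger opening in m.
Only numpy, scipy, OpenCV 4.12 (cv2) and the standard library are available. Lean on these libraries where they do the work, as an engineer would, in place of code of your own. Each camera call takes 0.05 s, during which the arm holds its last target.

TASK

The filter housing's flap is cluttered: pack the steel hub and the steel jaw block that stand on it upright into the gap in the row of the grey parts box, then fold the flap back so that it stays open by itself, and draw the hidden filter plate up out of its slot by its tab. Finish while holding the plate still and upright in front of the middle of the inspection light's bright face, broad side to the light and about 80 mm from it, not touching it; do not put it down or let go, and leave the other things where they are.

Things in the scene. Friction and masses are not known exactly. Their poses are not given: they have to be found in the camera images.
- housing: Fixed aluminium filter housing, 150 (x) x 200 (y) x 135 mm high, origin at the centre of its underside. Walls 6 mm. Its top is an open recess (138 x 188 mm inside) closed by the flap. The recess floor is black, 82 mm above the bench, with an upright slot 84 (x) x 12 (y) mm in its middle in which the filter plate stands. Front (its -x side, with dark louvres) towards the robot.
- flap (a joint): Angle of the aluminium flap on the housing (rad): 0 shut, 1.57 upright, 1.9 stop. It is hinged along the housing's far (+x) top edge and swings up and away from the robot. Plate 163 x 200 x 7 mm, 0.2 kg, underside 135 mm above the bench when shut, 13 mm overhang at the front. Its hinge is stiff (0.22 N m), so it stays at any angle where it is left.
- flap_handle (a point): Middle of the flap's black bar handle: round bar 12 mm thick, 90 mm long, parallel to the housing's y, its centre line 32 mm above the flap's upper face, 148 mm from the hinge along the flap and 39 mm above the hinge line when shut (175 mm above the bench). A post at each end. It turns with the flap and is on its far side when the flap is open. Axes turn with the flap (x, y as the housing's when shut).
- flap_hinge (a point): Point on the flap's hinge line, in its middle: 75 mm behind (+x) the housing's centre, 135 mm above the bench. The hinge line is along y.
- plate_center (a point): Centre of the filter plate's rectangular body, 80 (x) x 8 (y) x 75 (z) mm, aluminium frame with dark grille: y is the normal of its broad faces, z is up. At the start it stands in the housing's slot, in the middle of the housing, its axes within 0.02 rad of the housing's, hidden under the shut flap, its centre 49.5 mm above the bench and its lower edge 12 mm above the bench. 0.08 to 0.17 kg.
- plate_tab (a point): Grip point on the plate's black tab, 56.5 mm above the plate's centre. The tab is 30 (x) x 10 (y) x 34 (z) mm, above the middle of the plate; its top is 15 mm above this point, the plate's shoulder 19 mm below it. At the start the point is 106 mm above the bench. To clear the housing the plate must rise at least 125 mm.
- hub_center (a point): Centre (half-way up) of the steel hub, a plain upright cylinder 38 mm in diameter and 60 mm high with a dark bore in its top. At the start it stands on the shut flap, centre 172.5 mm above the bench. 0.14 to 0.28 kg.
- jaw_center (a point): Centre (half-way up) of the steel jaw block, a square upright block 36 x 36 x 60 mm with a dark groove and two holes on top. At the start it stands on the shut flap beside the hub (their centres about 100 mm apart along the housing's y, either may be on the left), sides within 0.1 rad of parallel to the housing's. 0.18 to 0.35 kg.
- rack: Fixed grey open parts box, outside 60 (x) x 178 (y) x 25 mm high, walls and floor 5 mm, so 50 x 168 mm inside; origin at the centre of its underside. Its parts stand in one row along its y. A jar and a dark block stand at its two ends; between them is a gap of about 92 mm, centred on the box's centre, for the hub and the jaw block side by side in either order (good centres: 21 mm to either side of the middle, along y).
- grease: White jar with a black lid, 37 mm across, 52 mm high, at one end of the row in the box; origin at the centre of its underside. Stays there.
- gauge: Dark steel block 36 x 36 x 45 mm at the other end of the row in the box; origin at the centre of its underside. Stays there.
- panel: Fixed upright inspection light: aluminium frame 170 mm wide (y), 20 mm thick (x), from 50 to 210 mm above the bench, on a dark foot 90 x 150 mm; origin at the centre of the foot's underside. Its bright face is the -x side, 10 mm in front of the origin; the middle of the face is 130 mm above the bench. It faces roughly towards +y of the world, to the robot's left.
- mug: White mug, 76 mm across, 85 mm high, a bystander; origin at the centre of its underside.
- driver: Screwdriver lying on the bench, a bystander.
- caliper: Caliper with black slide, 190 mm long, lying on the bench, a bystander.
Things that resemble listed ones, but are neither listed nor needed, are in the scene too. What is shaped like the part that bears jaw_center but brown or orange is not meant.

How it is judged:
On the way, in this order (a step that is already met when the one before it is completed fails the run):
1. the hub and the jaw block stand upright on the floor of the parts box, let go, with the flap still shut (x of hub_center in the frame of rack between -0.012 and 0.012 m and y of hub_center in the frame of rack between -0.07 and 0.07 m and z of hub_center in the frame of rack between 0.028 and 0.042 m and angle between each of hub_center, jaw_center's own z axis and vertical below 0.15 rad and x of jaw_center in the frame of rack between -0.012 and 0.012 m and y of jaw_center in the frame of rack between -0.07 and 0.07 m and z of jaw_center in the frame of rack between 0.028 and 0.042 m and contact force between the fingers and hub below 0.1 N and contact force between the fingers and jaw below 0.1 N and value of joint flap below 0.1 rad), for 0.2 s.
2. the flap is folded up and stays open without the robot touching it, the plate still in its slot (value of joint flap above 1.2 rad and contact force between each of the arm, the fingers and housing below 0.1 N and z of plate_center in the frame of housing below 0.06 m), for 0.2 s.
3. the plate is held in the fingers, drawn clear above the housing (contact force between the fingers and plate above 1 N and z of plate_center in the frame of housing above 0.173 m and value of joint flap above 1 rad), for 0.1 s.
At the end, for the whole second after the job is handed in: Plate held in the fingers, still, touching nothing else; centre 35-135 mm before the bright face, within 40 mm of its middle sideways and in height; upright within 0.3 rad, broad side to the light within 0.35 rad. Flap over 1.0 rad; hub and jaw block upright on the parts box's floor, in its row (x of hub_center in the frame of rack between -0.012 and 0.012 m and y of hub_center in the frame of rack between -0.07 and 0.07 m and z of hub_center in the frame of rack between 0.028 and 0.042 m and angle between each of hub_center, jaw_center's own z axis and vertical below 0.15 rad and x of jaw_center in the frame of rack between -0.012 and 0.012 m and y of jaw_center in the frame of rack between -0.07 and 0.07 m and z of jaw_center in the frame of rack between 0.028 and 0.042 m and contact force between the fingers and plate above 1 N and value of joint flap above 1 rad and x of plate_center in the frame of panel between -0.145 and -0.045 m and y of plate_center in the frame of panel between -0.04 and 0.04 m and z of plate_center in the frame of panel between 0.09 and 0.17 m and angle between the y axis of plate_center and the x axis of panel, either way round below 0.35 rad and angle between plate_center's own z axis and vertical below 0.3 rad and linear speed of plate below 0.03 m/s and contact force between plate and panel below 0.1 N and contact force between plate and housing below 0.1 N); the arm keeps its last pose, push and grip.
It fails at once if another loose thing was moved by more than 40 mm (distance of any of grease, gauge, mug, driver, caliper from where it was at the start of the episode above 0.04 m).
It fails at once if the flap was opened onto parts still standing on it (value of joint flap above 0.25 rad and z of any of hub_center, jaw_center in the frame of rack above 0.07 m).
It also fails if it takes over 70 s, if anything falls off the work surface, if the arm or the gripper's body presses on something with over 40 N, if the wrist force passes 120 N, or if a joint passes its speed limit or range.

## Working session

There is one attempt and no reset: what is moved stays moved. The work goes in short steps, Python scripts to look and compute and a tool call to move; the robot and the scene stay as the last step left them, time stands still between calls to the robot, and variables do not carry over. Pictures are saved under pics/ and viewed, and the job is handed in when it is done.

Besides the shell and the picture viewer there is one more tool, called after "Call:" in YAML: its name, and indented under it one key for each argument. servo_tool: Moves the arm, as the interface text tells. Its arguments: {"type":"object","properties":{"offset":{"type":"array"},"angular":{"type":"array"},"gripper":{"type":"number"},"grip_force":{"type":"number"}},"required":["offset","angular"]}

```bash
mkdir -p pics; ls
python3 - <<'E'
from station import r, viewer
import cv2
for n in ("side","top"):
    im=viewer.read_camera(n); cv2.imwrite(f"pics/{n}0.png",im[:,:,::-1])
    p=viewer.camera_params(n); print(n,p)
o=r.get_obs(); print(o)
E
```

```text
pics
side {'fx': 543.1847372763485, 'fy': 543.1847372763485, 'cx': 278.7567739014882, 'cy': 206.5226201410738, 'D': array([-0.20381852,  0.        ,  0.        ,  0.        ,  0.        ]), 'camera_from_world': array([[-8.80401533e-01, -4.74228836e-01, -3.89446767e-04,
         4.90853242e-01],
       [-2.60877910e-01,  4.85002942e-01, -8.34694472e-01,
         2.72506097e-01],
       [ 3.96025071e-01, -7.34764695e-01, -5.50713162e-01,
         1.41880436e+00],
       [ 0.00000000e+00,  0.00000000e+00,  0.00000000e+00,
         1.00000000e+00]])}
top {'fx': 527.0458652835382, 'fy': 527.0458652835382, 'cx': 269.51810777786704, 'cy': 214.83339253431365, 'D': array([0.06824562, 0.        , 0.        , 0.        , 0.        ]), 'camera_from_world': array([[ 0.00752765, -0.99988114, -0.01345501, -0.01834949],
       [-0.99525964, -0.00618681, -0.09705656,  0.56450885],
       [ 0.09696178,  0.01412184, -0.99518792,  1.3285688 ],
       [ 0.        ,  0.        ,  0.        ,  1.        ]])}
{'clock': 0.1, 'q': array([-1.43260074e+00,  1.24487418e-01,  1.65154085e+00,  6.11988458e-07,
        1.36748126e+00, -8.25990653e-02]), 'dq': array([ 0.00075247, -0.00209634, -0.00359513, -0.00226642,  0.00071059,
       -0.00035881]), 'effort': array([-1.25177612e-04, -4.18882585e+01, -3.61095929e+01,  7.76566914e-02,
        4.61925846e-02, -7.52409233e-05]), 'ee_pos': array([ 0.14224564, -0.63365108,  0.21347718]), 'eef_rot': array([[ 9.75723773e-01,  2.19004679e-01, -2.63466240e-04],
       [ 2.19004780e-01, -9.75721939e-01,  1.89867258e-03],
       [ 1.58748388e-04, -1.91028034e-03, -9.99998163e-01]]), 'wrist_force': array([-0.87227049,  0.1836724 , -0.52573642]), 'wrist_torque': array([-0.00638585,  0.03469758, -0.03602229]), 'opening': 0.09486894577541578}
```

View pics/side0.png

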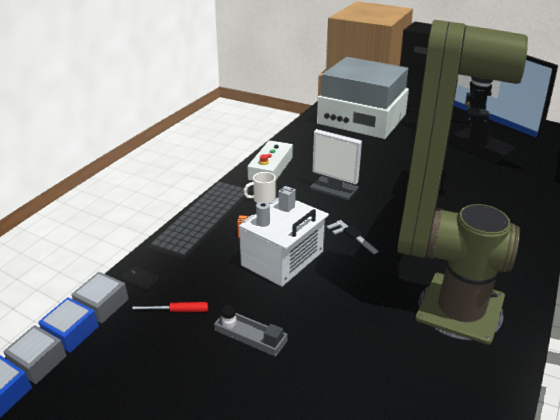

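View pics/top0.png

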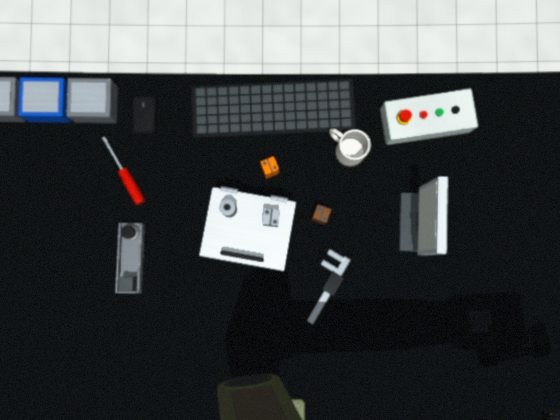

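The top view shows the flap (white, ~248,228), two grey parts on it: the round hub (228,206) and the square jaw block (270,214). It also shows the rack (129,258), the panel (432,216), and an orange (269,166) and a brown (321,213) lookalike. I'll take enlarged crops next.

Run:
```python
import cv2
im=cv2.imread("pics/top0.png")
cv2.imwrite("pics/t_h.png",cv2.resize(im[150:290,190:350],None,fx=5,fy=4.2857142*1.0,interpolation=cv2.INTER_CUBIC)) if 0 else cv2.imwrite("pics/t_h.png",cv2.resize(im[170:285,190:340],None,fx=5,fy=5,interpolation=cv2.INTER_CUBIC))
a=cv2.resize(im[210:305,100:160],None,fx=6,fy=6,interpolation=cv2.INTER_CUBIC)
b=cv2.resize(im[170:265,390:460],None,fx=6,fy=6,interpolation=cv2.INTER_CUBIC)
cv2.imwrite("pics/t_rp.png",cv2.hconcat([a,b]))
im=cv2.imread("pics/side0.png")
cv2.imwrite("pics/s_h.png",cv2.resize(im[160:360,205:390],None,fx=3,fy=3,interpolation=cv2.INTER_CUBIC)[:600])
```

```text
(no output)
```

View pics/t_h.png

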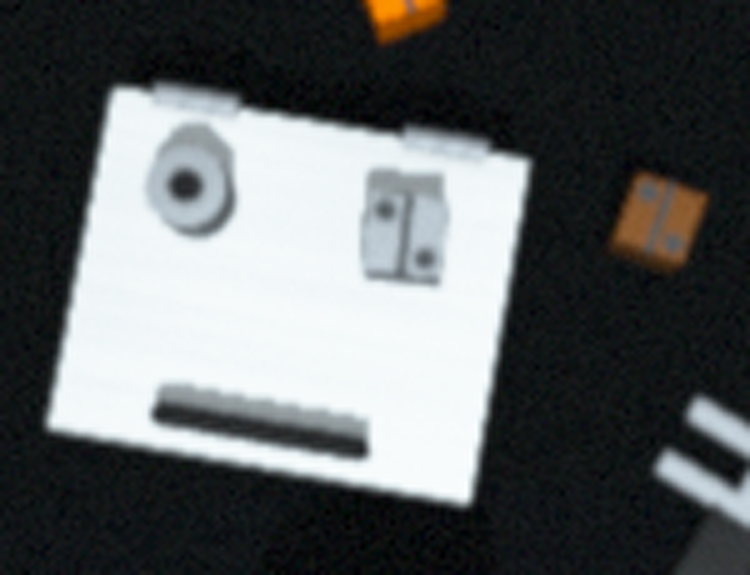

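View pics/t_rp.png

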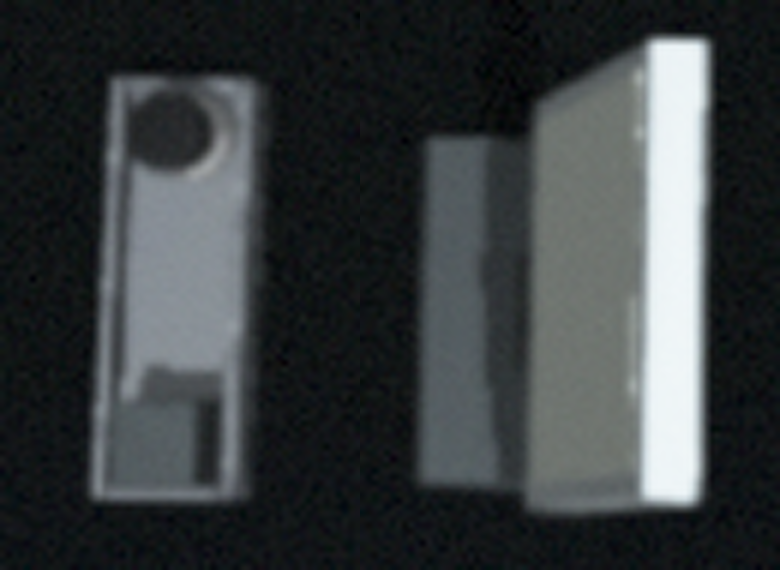

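View pics/s_h.png

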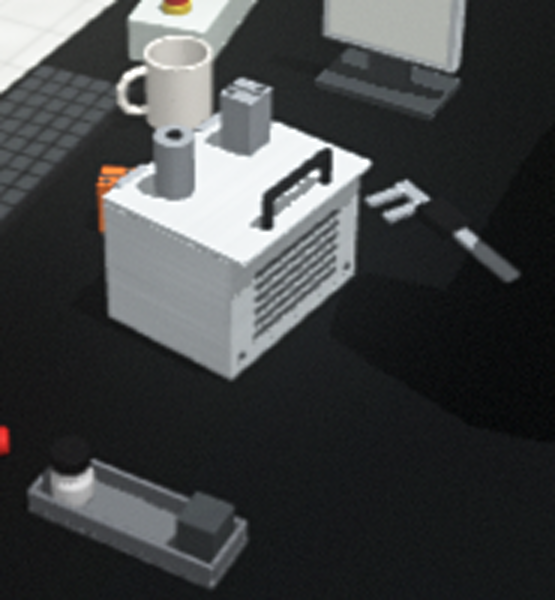

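```bash
cat > h.py <<'E'
import numpy as np, cv2
from station import r, viewer
def P(n):
    p=viewer.camera_params(n); K=np.array([[p['fx'],0,p['cx']],[0,p['fy'],p['cy']],[0,0,1]]); return K,p['D'],p['camera_from_world']
def plane(n,uv,z):
    K,D,T=P(n); uv=np.array(uv,float).reshape(-1,1,2)
    d=cv2.undistortPoints(uv,K,D).reshape(-1,2); d=np.c_[d,np.ones(len(d))]
    R=T[:3,:3]; c=-R.T@T[:3,3]; w=d@R; s=(z-c[2])/w[:,2]
    return (c+s[:,None]*w)
def proj(n,X):
    K,D,T=P(n); return cv2.projectPoints(np.array(X,float).reshape(-1,3),cv2.Rodrigues(T[:3,:3])[0],T[:3,3],K,D)[0].reshape(-1,2)
def snap(n,f,box=None,k=1):
    im=viewer.read_camera(n)[:,:,::-1].copy()
    o=im if box is None else im[box[1]:box[3],box[0]:box[2]]
    cv2.imwrite(f,cv2.resize(o,None,fx=k,fy=k,interpolation=cv2.INTER_CUBIC)); return im
E
python3 - <<'E'
from h import *
c=lambda a,s,ox,oy:[((u+.5)/s-.5+ox,(v+.5)/s-.5+oy) for u,v in a]
f=plane('top',c([(112,87),(530,157),(472,505),(47,432)],5,190,170),.142)[:,:2]
print('flap',f.round(4),[np.linalg.norm(f[i]-f[(i+1)%4]).round(4) for i in range(4)])
# x axis of housing: from near edge to far
xh=(f[0]+f[1]-f[2]-f[3])/2; yh=(f[0]+f[3]-f[1]-f[2])/2
print('yaw',np.arctan2(xh[1],xh[0]),np.arctan2(-yh[0],yh[1]),'ctr',f.mean(0))
print('hub',plane('top',c([(185,183)],5,190,170),.2025))
print('jaw',plane('top',c([(405,234),(385,210),(425,258),(407,190),(405,275)],5,190,170),.2025).round(4))
h=plane('top',c([(155,413),(368,449)],5,190,170),.178);print('handle',h.round(4),h.mean(0))
# rack: rim corners
rk=plane('top',c([(110,77),(245,77),(230,494),(94,497)],6,100,210),.025)[:,:2]
print('rack',rk.round(4),rk.mean(0),[np.linalg.norm(rk[i]-rk[(i+1)%4]).round(4) for i in range(4)])
print('lid',plane('top',c([(170,130)],6,100,210),.052),'gauge',plane('top',c([(152,446)],6,100,210),.045))
# panel top: (648,38),(712,38),(702,505),(640,505) minus 360, offset (390,170)
pn=plane('top',c([(649-360,38),(711-360,38),(703-360,505),(640-360,500)],6,390,170),.21)[:,:2]
print('panel',pn.round(4),pn.mean(0),[np.linalg.norm(pn[i]-pn[(i+1)%4]).round(4) for i in range(4)])
E
```

```text
flap [[ 0.6188  0.1206]
 [ 0.5866 -0.0774]
 [ 0.4233 -0.0508]
 [ 0.4558  0.148 ]] [np.float64(0.2005), np.float64(0.1655), np.float64(0.2014), np.float64(0.1653)]
yaw -0.1638464828895805 -0.16172090236619083 ctr [0.52111361 0.03510138]
hub [[0.56641882 0.0794943  0.2025    ]]
jaw [[ 0.544  -0.0194  0.2025]
 [ 0.5548 -0.0104  0.2025]
 [ 0.5333 -0.0284  0.2025]
 [ 0.5639 -0.0202  0.2025]
 [ 0.5256 -0.0195  0.2025]]
handle [[ 0.464   0.0938  0.178 ]
 [ 0.4484 -0.0031  0.178 ]] [0.45620201 0.04538633 0.178     ]
rack [[0.5429 0.3749]
 [0.5432 0.3174]
 [0.3664 0.3177]
 [0.365  0.3748]] [0.45437398 0.34622192] [np.float64(0.0575), np.float64(0.1768), np.float64(0.0571), np.float64(0.1778)]
lid [[0.51852758 0.34097916 0.052     ]] gauge [[0.38708134 0.34560503 0.045     ]]
panel [[ 0.6357 -0.389 ]
 [ 0.6358 -0.4115]
 [ 0.4639 -0.4043]
 [ 0.4655 -0.3819]] [ 0.55024343 -0.39668828] [np.float64(0.0224), np.float64(0.172), np.float64(0.0225), np.float64(0.1704)]
```

```bash
cat >> h.py <<'E'
def box(c,yaw,sx,sy,z0,z1):
    R=np.array([[np.cos(yaw),-np.sin(yaw)],[np.sin(yaw),np.cos(yaw)]])
    q=[(a*sx/2,b*sy/2) for a,b in((1,1),(1,-1),(-1,-1),(-1,1))]
    q=np.array(q)@R.T+c
    return np.r_[np.c_[q,[z0]*4],np.c_[q,[z1]*4]]
def draw(im,n,pts,col,k=1,o=(0,0)):
    p=((proj(n,pts)-o+.5)*k-.5); p=(p*16).astype(int)
    for i in range(4):
        for a,b in((i,(i+1)%4),(i+4,(i+1)%4+4),(i,i+4)):
            cv2.line(im,tuple(map(int,p[a])),tuple(map(int,p[b])),col,1,cv2.LINE_AA,4)
E
cat > ov.py <<'E'
from h import *
import sys
H=(0.5275,0.0340);yh=-.163
items=[(box(H,yh,.150,.200,0,.135),(0,255,0)),(box((.5664,.0795),0,.038,.038,.1425,.2025),(0,0,255)),(box((.544,-.0194),-.08,.036,.036,.1425,.2025),(255,0,255)),
(box((.4543,.3465),0,.178,.06,0,.025),(255,255,0)),(box((.5502,-.3967),0.025,.170,.02,.05,.21),(0,165,255))]
for n,o,b in(('side',(205,200),(205,175,345,360)),('top',0,(190,170,340,285)),('top',0,(100,215,170,300)),('side',0,(300,120,370,205)),('top',0,(395,170,460,265))):
    im=cv2.imread(f"pics/{n}0.png"); k=5 if b[2]-b[0]>100 else 6
    if n=='side' and k==5:k=3.2
    c=cv2.resize(im[b[1]:b[3],b[0]:b[2]],None,fx=k,fy=k,interpolation=cv2.INTER_CUBIC)
    for p,col in items: draw(c,n,p,col,k,b[:2])
    cv2.imwrite(f"pics/ov_{n}_{b[0]}.png",c)
E
python3 ov.py; ls pics; python3 -c "
import cv2,numpy as np
a=cv2.imread('pics/ov_side_300.png');b=cv2.imread('pics/ov_top_395.png')[:510];cv2.imwrite('pics/ovp.png',np.hstack([a[:510],b[:510]]))"
```

```text
ov_side_205.png
ov_side_300.png
ov_top_100.png
ov_top_190.png
ov_top_395.png
s_h.png
side0.png
t_h.png
t_rp.png
top0.png
```

View pics/ov_side_205.png

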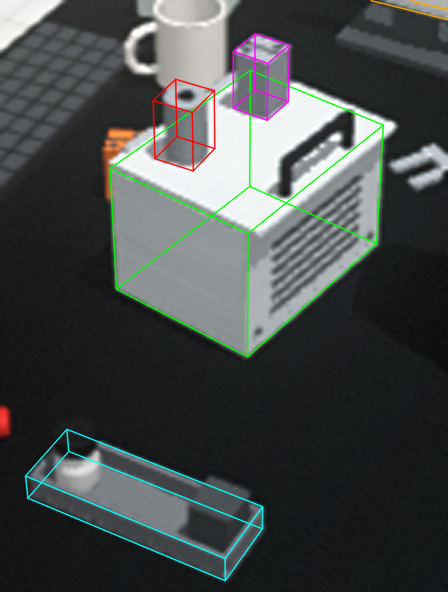

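View pics/ov_top_190.png

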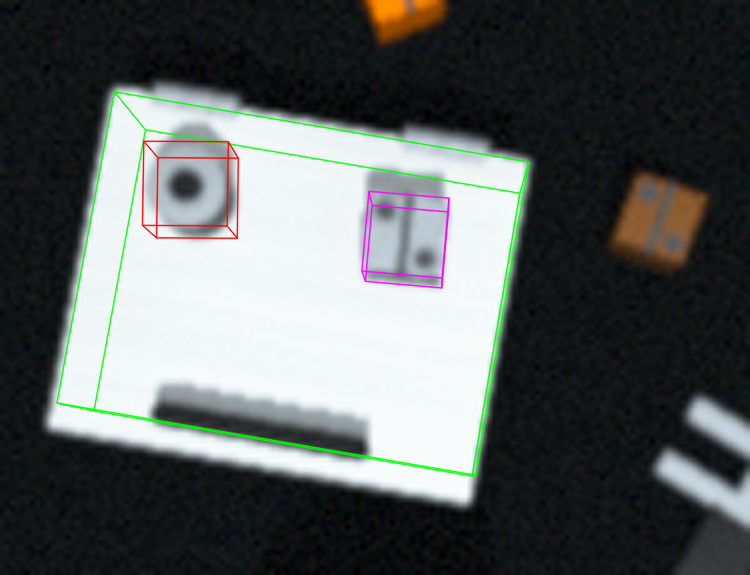

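View pics/ov_top_100.png

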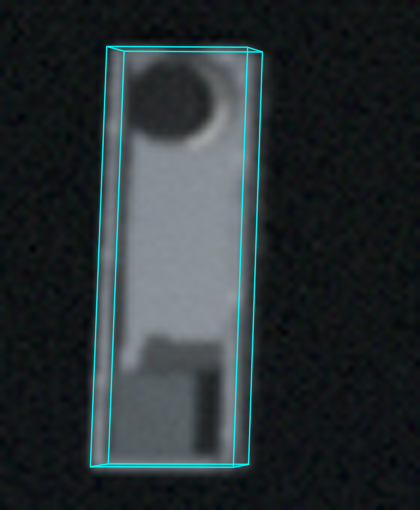

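View pics/ovp.png

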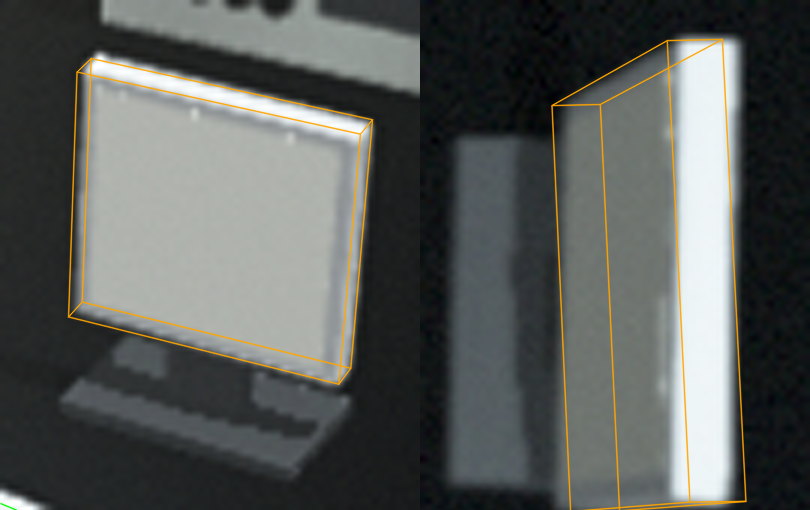

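Both views agree: the drawn boxes land on the housing, hub, jaw block and rack to about 1–2 mm. Three blocks have the jaw shape: grey on the flap (270,214), orange (269,166) and brown (321,213). The grey steel one on the flap is the one meant, and the crop confirms it. Next step: the hub.

```bash
cat >> h.py <<'E'
from scipy.spatial.transform import Rotation as Ro
def go(p,psi,o=None):
    "offset/angular (units) to TCP p, tool down, tool x at yaw psi"
    o=o or r.get_obs(); R=o['eef_rot']; c,s=np.cos(psi),np.sin(psi)
    G=np.array([[c,s,0],[s,-c,0],[0,0,-1.]])
    print('off',(R.T@(np.array(p)-o['ee_pos'])/.025).round(2),'ang',(Ro.from_matrix(R.T@G).as_rotvec(degrees=True)/8).round(2))
E
python3 - <<'E'
from h import *
go((.142,-.634,.30),0); go((.566,.0795,.30),0); go((.566,.0795,.1735),0)
E
```

```text
off [-0.01  0.   -3.46] ang [-0.01  0.    1.58]
off [ 22.79 -24.13  -3.41] ang [-0.01  0.    1.58]
off [ 22.79 -24.12   1.65] ang [-0.01  0.    1.58]
```

Call:
servo_tool:
  offset:
    - [0,0,-1.5]
    - [0,0,-3.4]
    - [2,-2,-3.4]
    - [4,-4,-3.4]
    - [6,-6,-3.4]
    - [8,-8,-3.4]
    - [10,-10,-3.4]
    - [12,-12,-3.4]
    - [14,-14,-3.4]
    - [16,-16.5,-3.4]
    - [18,-19,-3.4]
    - [20,-21,-3.4]
    - [21.5,-22.7,-3.4]
    - [22.4,-23.7,-3.4]
    - [22.8,-24.1,-3.4]
    - [22.8,-24.1,-3.4]
    - [22.8,-24.1,-3.4]
    - [22.8,-24.1,-3.4]
  angular:
    - [0,0,0]
    - [0,0,0.2]
    - [0,0,0.4]
    - [0,0,0.8]
    - [0,0,1.2]
    - [0,0,1.58]
    - [0,0,1.58]
    - [0,0,1.58]
    - [0,0,1.58]
    - [0,0,1.58]
    - [0,0,1.58]
    - [0,0,1.58]
    - [0,0,1.58]
    - [0,0,1.58]
    - [0,0,1.58]
    - [0,0,1.58]
    - [0,0,1.58]
    - [0,0,1.58]
  gripper: 65
  grip_force: 25

```text
clock: 1.9
ee_pos: [0.5522, 0.0553, 0.2993]
eef_rot: [[1.0, 0.001, -0.001], [0.001, -1.0, 0.002], [-0.001, -0.002, -1.0]]
wrist_force: [1.3, -0.8, 0.8]
opening: 0.0648
```

Run:
```python
from h import *
go((.566,.0795,.1735),0); o=r.get_obs();print(o['ee_pos'],o['opening'],o['q'])
im=snap('side','pics/s1.png',(180,100,420,300),3)
```

```text
off [ 0.56 -0.96  5.03] ang [-0.01  0.    0.  ]
[0.55220612 0.05528346 0.29925761] 0.06483403739995754 [ 2.17490009e-03 -1.25777627e-01  1.75906091e+00  1.65406227e-03
  1.50892133e+00  1.57225835e+00]
```

View pics/s1.png

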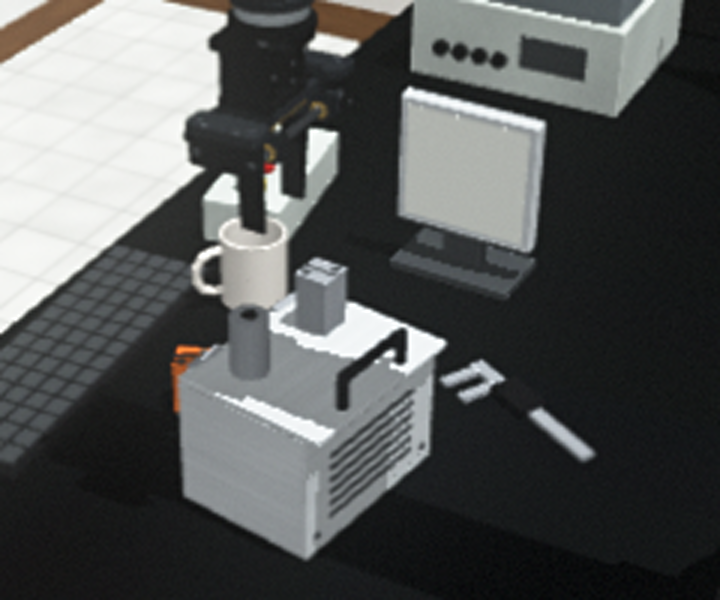

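The side view shows the open gripper above the flap; its wide axis runs along the jaw direction. The hub (crop 250,340) and jaw block (322,295) are undisturbed. I'm going down onto the hub.

Call:
servo_tool:
  offset:
    - [0.56,-0.96,0]
    - [0.56,-0.96,0.5]
    - [0.56,-0.96,1.5]
    - [0.56,-0.96,2.5]
    - [0.56,-0.96,3.5]
    - [0.56,-0.96,4.3]
    - [0.56,-0.96,4.8]
    - [0.56,-0.96,5.0]
    - [0.56,-0.96,5.0]
    - [0.56,-0.96,5.0]
  angular:
    - [0,0,0]
    - [0,0,0]
    - [0,0,0]
    - [0,0,0]
    - [0,0,0]
    - [0,0,0]
    - [0,0,0]
    - [0,0,0]
    - [0,0,0]
    - [0,0,0]

```text
clock: 2.95
ee_pos: [0.5689, 0.0857, 0.1748]
eef_rot: [[1.0, 0.005, 0.002], [0.005, -1.0, 0.007], [0.002, -0.007, -1.0]]
wrist_force: [-0.5, -0.1, -0.2]
opening: 0.065
```

Call:
servo_tool:
  offset:
    - [0,0,0]
    - [0,0,0]
    - [0,0,0]
    - [0,0,0]
    - [0,0,0]
    - [0,0,0]
  angular:
    - [0,0,0]
    - [0,0,0]
    - [0,0,0]
    - [0,0,0]
    - [0,0,0]
    - [0,0,0]
  gripper: 20

```text
clock: 3.55
ee_pos: [0.5693, 0.0854, 0.1755]
eef_rot: [[1.0, 0.005, 0.003], [0.005, -1.0, 0.006], [0.003, -0.006, -1.0]]
wrist_force: [1.2, -3.3, 3.6]
opening: 0.0372
```

Run:
```python
from h import *
o=r.get_obs();print(o['ee_pos'],o['opening'],o['wrist_force'])
go((.566,.0795,.26),0)
go((.50,.22,.26),0)
go((.4755,.346,.16),0)
go((.4755,.346,.036),0)
```

```text
[0.56928151 0.08539606 0.17548608] 0.03715410806332442 [ 1.16101462 -3.32681574  3.56609883]
off [-0.12  0.21 -3.38] ang [-0.04 -0.02  0.04]
off [-2.73 -5.42 -3.36] ang [-0.04 -0.02  0.04]
off [ -3.7  -10.44   0.67] ang [-0.04 -0.02  0.04]
off [ -3.71 -10.41   5.63] ang [-0.04 -0.02  0.04]
```

Call:
servo_tool:
  offset:
    - [0,0,-0.5]
    - [0,0,-1.5]
    - [0,0,-3]
    - [-0.3,-1,-3.4]
    - [-0.8,-2.2,-3.4]
    - [-1.3,-3.6,-3.4]
    - [-1.8,-5,-3.4]
    - [-2.3,-6.5,-3.4]
    - [-2.8,-8,-3.2]
    - [-3.2,-9.3,-2.5]
    - [-3.5,-10.1,-1.5]
    - [-3.6,-10.4,-0.5]
    - [-3.6,-10.4,0.5]
    - [-3.6,-10.4,0.7]
    - [-3.6,-10.4,0.7]
    - [-3.6,-10.4,0.7]
    - [-3.6,-10.4,0.7]
  angular:
    - [0,0,0]
    - [0,0,0]
    - [0,0,0]
    - [0,0,0]
    - [0,0,0]
    - [0,0,0]
    - [0,0,0]
    - [0,0,0]
    - [0,0,0]
    - [0,0,0]
    - [0,0,0]
    - [0,0,0]
    - [0,0,0]
    - [0,0,0]
    - [0,0,0]
    - [0,0,0]
    - [0,0,0]

```text
clock: 5.25
ee_pos: [0.479, 0.3454, 0.1615]
eef_rot: [[1.0, 0.005, 0.006], [0.005, -1.0, 0.008], [0.006, -0.008, -1.0]]
wrist_force: [0.0, 0.3, -0.8]
opening: 0.0369
```

Run:
```python
from h import *
snap('side','pics/s2.png',(180,230,320,370),4)
snap('top','pics/t2.png',(90,190,190,310),5)
o=r.get_obs();print(o['ee_pos'],o['dq'].round(3),o['opening'],o['wrist_force'])
go((.4785,.346,.0385),0)
```

```text
[0.47880644 0.34523645 0.16103319] [-0.     0.004  0.007 -0.003 -0.002  0.002] 0.03733244890808612 [ 0.10634366  0.4525999  -1.04803616]
off [-0.04  0.01  4.9 ] ang [-0.05 -0.04  0.04]
```

View pics/s2.png

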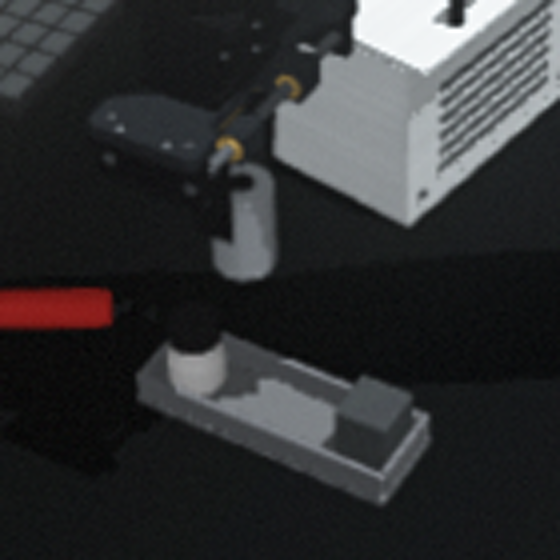

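View pics/t2.png

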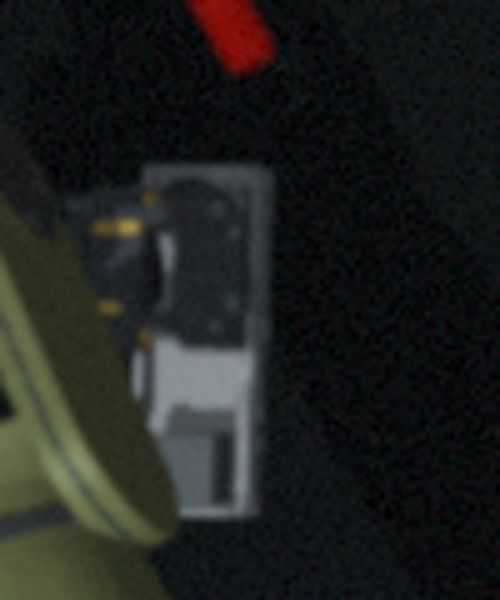

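Run:
```python
from h import *
z=.161
for x in (.4728,.4758,.4788):
    b=proj('side',[(x,.3452,z-.033),(x,.3452,z+.027)]); print(x,((b-[180,230]+.5)*4-.5).round(0))
print('jar',((proj('side',[(.5185,.341,.052),(.387,.3456,.045),(.4785,.346,.005)])-[180,230]+.5)*4-.5).round(0))
```

```text
0.4728 [[246. 261.]
 [242. 184.]]
0.4758 [[242. 259.]
 [238. 183.]]
0.4788 [[238. 258.]
 [233. 181.]]
jar [[193. 322.]
 [374. 409.]
 [246. 402.]]
```

The hub is held upright (crop 245,220) above the gap between the jar (195,350) and the gauge (375,410). Its axis is about 4 mm short of the tool's centre in x, which is harmless. Lowering it now.

Call:
servo_tool:
  offset:
    - [0.05,0,0.5]
    - [0.05,0,1.5]
    - [0.05,0,2.5]
    - [0.05,0,3.3]
    - [0.05,0,3.9]
    - [0.05,0,4.3]
    - [0.05,0,4.6]
    - [0.05,0,4.75]
    - [0.05,0,4.85]
    - [0.05,0,4.88]
    - [0.05,0,4.88]
    - [0.05,0,4.88]
  angular:
    - [0,0,0]
    - [0,0,0]
    - [0,0,0]
    - [0,0,0]
    - [0,0,0]
    - [0,0,0]
    - [0,0,0]
    - [0,0,0]
    - [0,0,0]
    - [0,0,0]
    - [0,0,0]
    - [0,0,0]

```text
clock: 6.55
ee_pos: [0.4811, 0.3464, 0.0397]
eef_rot: [[1.0, 0.005, 0.006], [0.005, -1.0, 0.008], [0.006, -0.008, -1.0]]
wrist_force: [-0.3, -0.2, -2.2]
opening: 0.0373
```

Run:
```python
from h import *
o=r.get_obs();print(o['ee_pos'],o['dq'].round(3),o['opening'],o['wrist_force'])
snap('side','pics/s3.png',(180,230,320,370),4)
```

```text
[0.48109572 0.34640896 0.03968691] [0.    0.001 0.001 0.    0.    0.001] 0.037291320229051676 [-0.27561065 -0.15410909 -2.17854055]
```

View pics/s3.png

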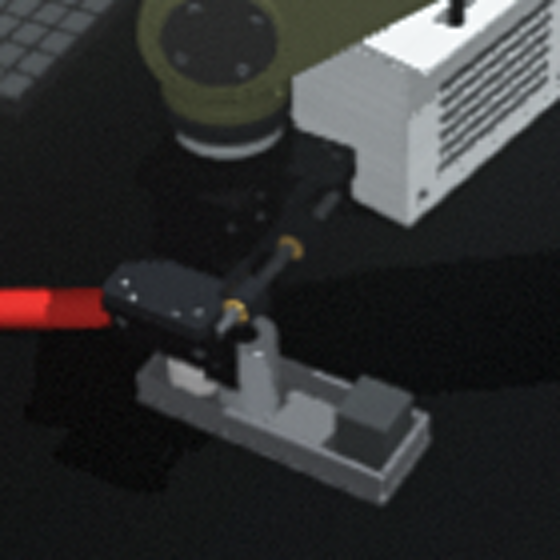

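The hub stands in the box between the jar and the free space (crop 258,370). I'll lower it by the last millimetre, release it and rise.

Call:
servo_tool:
  offset:
    - [0,0,0.06]
    - [0,0,0.08]
    - [0,0,0.08]
  angular:
    - [0,0,0]
    - [0,0,0]
    - [0,0,0]

```text
clock: 6.9
ee_pos: [0.4813, 0.3465, 0.0381]
eef_rot: [[1.0, 0.005, 0.007], [0.005, -1.0, 0.008], [0.007, -0.008, -1.0]]
wrist_force: [-0.3, -0.1, 1.4]
opening: 0.0374
```

Call:
servo_tool:
  offset:
    - [0,0,0]
    - [0,0,0]
    - [0,0,0]
    - [0,0,0]
    - [0,0,-0.5]
    - [0,0,-1.5]
    - [0,0,-3]
    - [0,0,-5]
    - [0,0,-7]
    - [0,0,-8.5]
    - [0,0,-9.5]
    - [0,0,-9.5]
    - [0,0,-9.5]
    - [0,0,-9.5]
  angular:
    - [0,0,0]
    - [0,0,0]
    - [0,0,0]
    - [0,0,0]
    - [0,0,0]
    - [0,0,0]
    - [0,0,0]
    - [0,0,0]
    - [0,0,0]
    - [0,0,0]
    - [0,0,0]
    - [0,0,0]
    - [0,0,0]
    - [0,0,0]
  gripper: 62

```text
clock: 8.3
ee_pos: [0.4789, 0.3441, 0.2734]
eef_rot: [[1.0, 0.005, 0.004], [0.005, -1.0, 0.007], [0.004, -0.007, -1.0]]
wrist_force: [0.1, 0.4, 0.4]
opening: 0.062
```

Run:
```python
from h import *
snap('side','pics/s4.png',(180,170,340,360),3)
o=r.get_obs();print(o['ee_pos'],o['dq'].round(3),o['opening'],o['wrist_force'])
go((.544,-.0195,.275),-.08)
```

```text
[0.47882145 0.34399555 0.27306923] [-0.001  0.004 -0.001 -0.     0.    -0.001] 0.06222423740501914 [ 0.81955977  0.00553788 -0.74552696]
off [ 2.54 14.55 -0.16] ang [-0.05 -0.02  0.61]
```

View pics/s4.png

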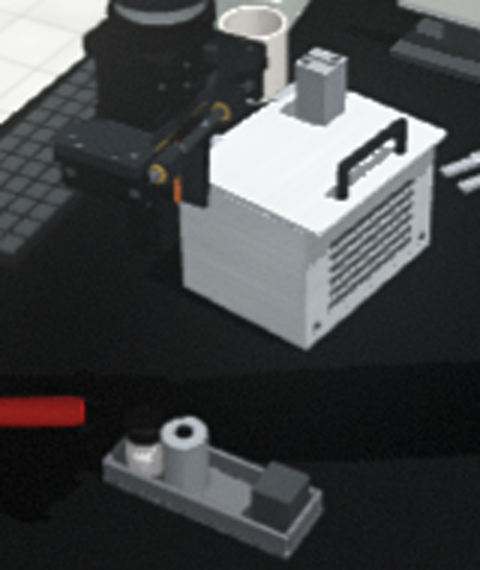

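The hub stands upright beside the jar (crop 185,455). On to the jaw block.

Call:
servo_tool:
  offset:
    - [0.2,1,-0.16]
    - [0.5,2.5,-0.16]
    - [0.8,4.2,-0.16]
    - [1.1,6,-0.16]
    - [1.4,8,-0.16]
    - [1.8,10,-0.16]
    - [2.1,12,-0.16]
    - [2.4,13.5,-0.16]
    - [2.5,14.3,-0.16]
    - [2.54,14.55,-0.16]
    - [2.54,14.55,-0.16]
    - [2.54,14.55,-0.16]
    - [2.54,14.55,-0.16]
    - [2.54,14.55,-0.16]
  angular:
    - [0,0,0]
    - [0,0,0.2]
    - [0,0,0.4]
    - [0,0,0.6]
    - [0,0,0.6]
    - [0,0,0.6]
    - [0,0,0.6]
    - [-0.05,0,0.6]
    - [-0.05,0,0.6]
    - [-0.05,-0.02,0.6]
    - [-0.05,-0.02,0.6]
    - [-0.05,-0.02,0.6]
    - [-0.05,-0.02,0.6]
    - [-0.05,-0.02,0.6]

```text
clock: 9.75
ee_pos: [0.544, -0.0183, 0.2749]
eef_rot: [[0.997, -0.077, 0.0], [-0.077, -0.997, -0.0], [0.0, 0.0, -1.0]]
wrist_force: [0.9, 0.1, -0.7]
opening: 0.0619
```

Run:
```python
from h import *
o=r.get_obs();print(o['ee_pos'],o['dq'].round(3),o['opening'],o['wrist_force'])
go((.544,-.0195,.1755),-.08)
```

```text
[ 0.544016   -0.01830415  0.27494658] [-0.003 -0.003 -0.002 -0.     0.001 -0.003] 0.061938016999330166 [ 0.86024092  0.11922972 -0.68601038]
off [0.   0.05 3.98] ang [ 0.   -0.    0.02]
```

Call:
servo_tool:
  offset:
    - [0,0.05,0.5]
    - [0,0.05,1.5]
    - [0,0.05,2.5]
    - [0,0.05,3.3]
    - [0,0.05,3.8]
    - [0,0.05,3.98]
    - [0,0.05,3.98]
    - [0,0.05,3.98]
  angular:
    - [0,0,0]
    - [0,0,0]
    - [0,0,0]
    - [0,0,0]
    - [0,0,0]
    - [0,0,0]
    - [0,0,0]
    - [0,0,0]

```text
clock: 10.55
ee_pos: [0.5446, -0.0196, 0.1766]
eef_rot: [[0.997, -0.077, 0.002], [-0.077, -0.997, -0.001], [0.002, 0.0, -1.0]]
wrist_force: [-0.1, 0.8, 0.5]
opening: 0.062
```

Call:
servo_tool:
  offset:
    - [0,0,0]
    - [0,0,0]
    - [0,0,0]
    - [0,0,0]
    - [0,0,0]
    - [0,0,0]
  angular:
    - [0,0,0]
    - [0,0,0]
    - [0,0,0]
    - [0,0,0]
    - [0,0,0]
    - [0,0,0]
  gripper: 20

```text
clock: 11.15
ee_pos: [0.5448, -0.0195, 0.177]
eef_rot: [[0.997, -0.077, 0.003], [-0.077, -0.997, -0.0], [0.003, 0.0, -1.0]]
wrist_force: [-0.6, 0.5, 1.3]
opening: 0.0359
```

Run:
```python
from h import *
o=r.get_obs();print(o['ee_pos'],o['dq'].round(3),o['opening'],o['wrist_force'])
go((.544,-.0195,.27),0)
go((.4335,.3465,.161),0)
```

```text
[ 0.54482592 -0.01953106  0.17695343] [ 0.001 -0.    -0.001 -0.001  0.    -0.   ] 0.03592535833955649 [-0.63094857  0.49925934  1.34093525]
off [-0.02  0.   -3.72] ang [ 0.   -0.02 -0.55]
off [ -5.57 -14.26   0.62] ang [ 0.   -0.02 -0.55]
```

Call:
servo_tool:
  offset:
    - [0,0,-0.5]
    - [0,0,-1.5]
    - [0,0,-3]
    - [-0.3,-1,-3.6]
    - [-0.9,-2.5,-3.6]
    - [-1.6,-4.2,-3.6]
    - [-2.3,-6,-3.6]
    - [-3,-8,-3.6]
    - [-3.8,-10,-3.4]
    - [-4.6,-12,-2.8]
    - [-5.2,-13.4,-2]
    - [-5.57,-14.1,-1]
    - [-5.57,-14.26,0]
    - [-5.57,-14.26,0.6]
    - [-5.57,-14.26,0.6]
    - [-5.57,-14.26,0.6]
    - [-5.57,-14.26,0.6]
    - [-5.57,-14.26,0.6]
  angular:
    - [0,0,0]
    - [0,0,0]
    - [0,0,0]
    - [0,0,-0.1]
    - [0,0,-0.2]
    - [0,0,-0.3]
    - [0,0,-0.45]
    - [0,0,-0.55]
    - [0,0,-0.55]
    - [0,0,-0.55]
    - [0,0,-0.55]
    - [0,0,-0.55]
    - [0,-0.02,-0.55]
    - [0,-0.02,-0.55]
    - [0,-0.02,-0.55]
    - [0,-0.02,-0.55]
    - [0,-0.02,-0.55]
    - [0,-0.02,-0.55]

```text
clock: 12.95
ee_pos: [0.4346, 0.3467, 0.1634]
eef_rot: [[1.0, -0.001, 0.003], [-0.001, -1.0, 0.001], [0.003, -0.001, -1.0]]
wrist_force: [-0.4, -0.6, -2.2]
opening: 0.0361
```

Run:
```python
from h import *
snap('side','pics/s5.png',(180,230,320,370),4)
o=r.get_obs();print(o['ee_pos'],o['dq'].round(3),o['opening'],o['wrist_force'])
go((.4335,.3465,.040),0)
b=box((o['ee_pos'][0],o['ee_pos'][1]),0,.036,.036,o['ee_pos'][2]-.0345,o['ee_pos'][2]+.0255)
c=cv2.imread('pics/s5.png');draw(c,'side',b,(0,255,0),4,(180,230));cv2.imwrite('pics/s5b.png',c)
```

```text
[0.43442514 0.34665308 0.16315478] [ 0.004  0.003  0.007  0.003 -0.002  0.   ] 0.03592661959788192 [-0.36779301 -0.3150255  -2.50162342]
off [-0.05  0.01  4.93] ang [-0.01 -0.02 -0.01]
```

View pics/s5b.png

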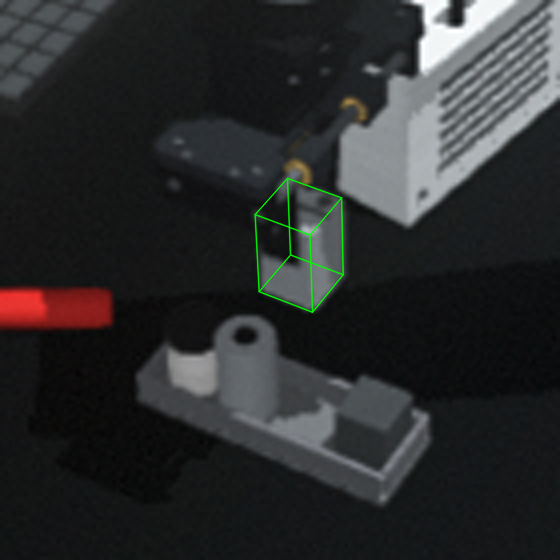

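The held jaw block matches its drawn box (crop 300,245) and sits above the free space between the hub (246,370) and the gauge (375,410). Lowering it now.

Call:
servo_tool:
  offset:
    - [-0.05,0,0.5]
    - [-0.05,0,1.5]
    - [-0.05,0,2.5]
    - [-0.05,0,3.3]
    - [-0.05,0,3.9]
    - [-0.05,0,4.3]
    - [-0.05,0,4.6]
    - [-0.05,0,4.8]
    - [-0.05,0,4.9]
    - [-0.05,0,4.93]
    - [-0.05,0,4.93]
    - [-0.05,0,4.93]
  angular:
    - [0,0,0]
    - [0,0,0]
    - [0,0,0]
    - [0,0,0]
    - [0,0,0]
    - [0,0,0]
    - [0,0,0]
    - [0,0,0]
    - [0,0,0]
    - [0,0,0]
    - [0,0,0]
    - [0,0,0]

```text
clock: 14.2
ee_pos: [0.4338, 0.347, 0.0405]
eef_rot: [[1.0, -0.001, 0.003], [-0.001, -1.0, 0.002], [0.003, -0.002, -1.0]]
wrist_force: [0.0, -0.8, -2.5]
opening: 0.036
```

Run:
```python
from h import *
o=r.get_obs();print(o['ee_pos'],o['dq'].round(3),o['opening'],o['wrist_force'])
snap('side','pics/s6.png',(180,230,320,370),4)
```

```text
[0.4337951  0.34703264 0.04049955] [ 0.001  0.001  0.003  0.001 -0.003 -0.001] 0.03599223814458225 [ 0.01522903 -0.75196969 -2.53403038]
```

View pics/s6.png

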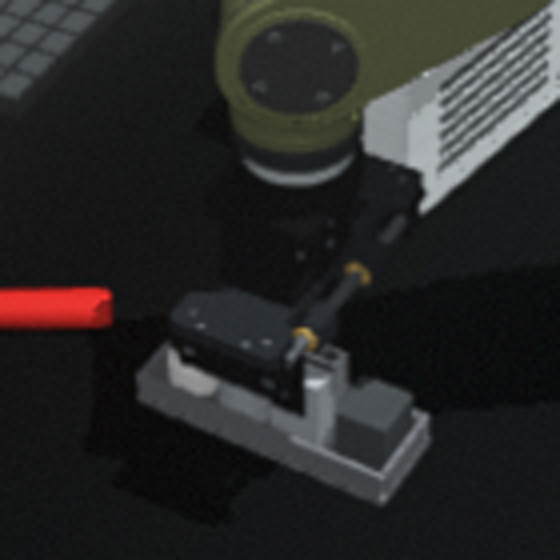

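The jaw block is down in the gap beside the gauge (crop 325,400). I'll lower it by the last millimetre, release it and rise.

Call:
servo_tool:
  offset:
    - [0,0,0.05]
    - [0,0,0.08]
    - [0,0,0.08]
  angular:
    - [0,0,0]
    - [0,0,0]
    - [0,0,0]

```text
clock: 14.55
ee_pos: [0.4342, 0.3473, 0.0395]
eef_rot: [[1.0, -0.001, 0.004], [-0.001, -1.0, 0.002], [0.004, -0.002, -1.0]]
wrist_force: [-1.6, 0.8, 4.0]
opening: 0.0362
```

Call:
servo_tool:
  offset:
    - [0,0,0]
    - [0,0,0]
    - [0,0,0]
    - [0,0,0]
    - [0,0,-0.5]
    - [0,0,-1.5]
    - [0,0,-3]
    - [0,0,-5]
    - [0,0,-7]
    - [0,0,-8]
    - [0,0,-8.5]
    - [0,0,-8.5]
    - [0,0,-8.5]
  angular:
    - [0,0,0]
    - [0,0,0]
    - [0,0,0]
    - [0,0,0]
    - [0,0,0]
    - [0,0,0]
    - [0,0,0]
    - [0,0,0]
    - [0,0,0]
    - [0,0,0]
    - [0,0,0]
    - [0,0,0]
    - [0,0,0]
  gripper: 60

```text
clock: 15.85
ee_pos: [0.4328, 0.3464, 0.2503]
eef_rot: [[1.0, -0.001, 0.002], [-0.001, -1.0, 0.001], [0.002, -0.001, -1.0]]
wrist_force: [-0.0, -0.0, -0.6]
opening: 0.0598
```

Run:
```python
from h import *
im=snap('side','pics/s7.png',(180,230,320,370),4)
c=cv2.imread('pics/s7.png')
for b in (box((.476,.3465),0,.038,.038,.005,.065),box((.4338,.347),0,.036,.036,.005,.065)): draw(c,'side',b,(0,255,0),4,(180,230))
cv2.imwrite('pics/s7b.png',c)
o=r.get_obs();print(o['ee_pos'],o['dq'].round(3),o['opening'],o['wrist_force'],o['q'])
p=(.4555,.0459)
go((*p,.25),-.163-np.pi/2);go((*p,.25),-.163+np.pi/2)
```

```text
[0.43246054 0.34621418 0.2493695 ] [ 0.001  0.009  0.01  -0.001  0.002 -0.002] 0.06014182793024374 [-0.22632227 -0.52245728 -0.35308649] [ 5.78363960e-01 -1.08498834e-01  1.82572900e+00 -3.50615415e-04
  1.42429134e+00  2.15014895e+00]
off [ 0.93 12.01 -0.02] ang [-0.   -0.   12.41]
off [ 0.93 12.01 -0.02] ang [  0.    -0.   -10.09]
```

View pics/s7b.png

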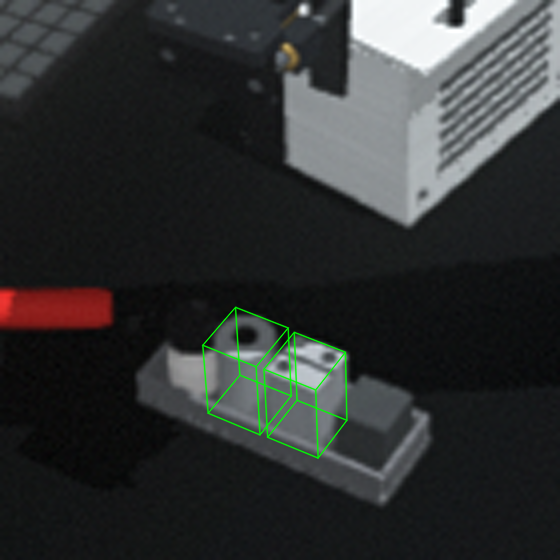

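Both parts stand upright in the gap (crop 247,365 and 310,395), matching the drawn boxes. The next target is the flap handle, with the jaws across the bar.

Call:
servo_tool:
  offset:
    - [0,0.7,0]
    - [0,1.8,0]
    - [0.2,3,0]
    - [0.4,4.2,0]
    - [0.6,5.4,0]
    - [0.9,6.6,0]
    - [0.93,7.8,0]
    - [0.93,9,0]
    - [0.93,10.2,0]
    - [0.93,11.2,0]
    - [0.93,11.8,0]
    - [0.93,12,0]
    - [0.93,12,0]
    - [0.93,12,0]
    - [0.93,12,0]
  angular:
    - [0,0,-0.6]
    - [0,0,-1.6]
    - [0,0,-2.6]
    - [0,0,-3.6]
    - [0,0,-4.6]
    - [0,0,-5.6]
    - [0,0,-6.6]
    - [0,0,-7.6]
    - [0,0,-8.6]
    - [0,0,-9.5]
    - [0,0,-10.09]
    - [0,0,-10.09]
    - [0,0,-10.09]
    - [0,0,-10.09]
    - [0,0,-10.09]
  gripper: 40

```text
clock: 17.4
ee_pos: [0.4553, 0.0469, 0.249]
eef_rot: [[0.162, 0.987, -0.001], [0.987, -0.162, -0.0], [-0.0, -0.0, -1.0]]
wrist_force: [0.2, 0.1, 0.1]
opening: 0.04
```

Run:
```python
from h import *
snap('side','pics/s8.png',(200,130,360,290),4)
o=r.get_obs();print(o['ee_pos'],o['eef_rot'].round(3),o['opening'],o['q'])
go((.4555,.0459,.158),-.163+np.pi/2)
```

```text
[0.45533821 0.04691016 0.24919529] [[ 0.162  0.987 -0.   ]
 [ 0.987 -0.162 -0.   ]
 [-0.    -0.    -1.   ]] 0.0398338368994071 [-1.46657314e-02 -3.38515800e-01  2.01784981e+00 -5.94177433e-05
  1.46246950e+00  1.47574367e-01]
off [-0.04  0.01  3.65] ang [-0.    0.    0.01]
```

View pics/s8.png

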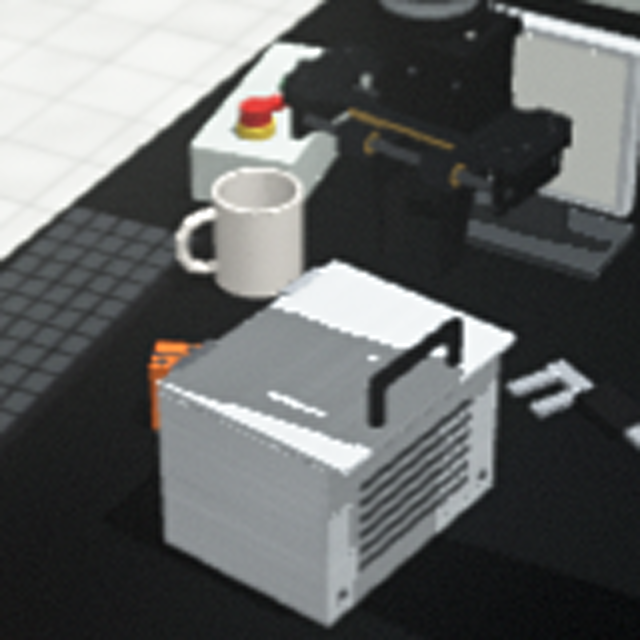

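The flap is clear and the handle bar (crop 375–460, 330–410) is under the tool. I'll go down over it and grip.

Call:
servo_tool:
  offset:
    - [-0.04,0,0.5]
    - [-0.04,0,1.5]
    - [-0.04,0,2.4]
    - [-0.04,0,3.1]
    - [-0.04,0,3.5]
    - [-0.04,0,3.65]
    - [-0.04,0,3.65]
    - [-0.04,0,3.65]
  angular:
    - [0,0,0]
    - [0,0,0]
    - [0,0,0]
    - [0,0,0]
    - [0,0,0]
    - [0,0,0]
    - [0,0,0]
    - [0,0,0]

```text
clock: 18.25
ee_pos: [0.4558, 0.046, 0.1589]
eef_rot: [[0.161, 0.987, 0.001], [0.987, -0.161, -0.0], [0.0, 0.001, -1.0]]
wrist_force: [-0.1, 0.4, 0.6]
opening: 0.0401
```

Call:
servo_tool:
  offset:
    - [0,0,0]
    - [0,0,0]
    - [0,0,0]
    - [0,0,0]
    - [0,0,0]
  angular:
    - [0,0,0]
    - [0,0,0]
    - [0,0,0]
    - [0,0,0]
    - [0,0,0]
  gripper: 4
  grip_force: 15

```text
clock: 18.75
ee_pos: [0.4551, 0.0461, 0.1591]
eef_rot: [[0.162, 0.987, -0.001], [0.987, -0.162, 0.0], [0.0, -0.001, -1.0]]
wrist_force: [-3.7, 0.8, 3.6]
opening: 0.0118
```

Run:
```python
from h import *
o=r.get_obs();print(o['ee_pos'],o['opening'],o['wrist_force'])
for t in np.arange(0,1.76,.07):
    x=-148*np.cos(t)+39*np.sin(t)+148; z=148*np.sin(t)+39*np.cos(t)-39
    print(round(t,2),'y',round(x/25,2),'z',round(-z/25,2))
```

```text
[0.45510259 0.04610646 0.15909794] 0.011774447800288737 [-3.72631894  0.82705464  3.57497438]
0.0 y 0.0 z -0.0
0.07 y 0.12 z -0.41
0.14 y 0.28 z -0.81
0.21 y 0.46 z -1.2
0.28 y 0.66 z -1.58
0.35 y 0.89 z -1.94
0.42 y 1.15 z -2.28
0.49 y 1.43 z -2.6
0.56 y 1.73 z -2.91
0.63 y 2.06 z -3.19
0.7 y 2.4 z -3.45
0.77 y 2.76 z -3.68
0.84 y 3.13 z -3.89
0.91 y 3.52 z -4.07
0.98 y 3.92 z -4.23
1.05 y 4.33 z -4.35
1.12 y 4.74 z -4.45
1.19 y 5.17 z -4.52
1.26 y 5.59 z -4.55
1.33 y 6.02 z -4.56
1.4 y 6.45 z -4.54
1.47 y 6.88 z -4.49
1.54 y 7.3 z -4.41
1.61 y 7.71 z -4.29
1.68 y 8.12 z -4.15
1.75 y 8.51 z -3.99
```

Call:
servo_tool:
  offset:
    - [0,0.12,-0.41]
    - [0,0.28,-0.81]
    - [0,0.46,-1.2]
    - [0,0.66,-1.58]
    - [0,0.89,-1.94]
    - [0,1.15,-2.28]
    - [0,1.43,-2.6]
    - [0,1.73,-2.91]
    - [0,2.06,-3.19]
    - [0,2.4,-3.45]
    - [0,2.76,-3.68]
    - [0,3.13,-3.89]
    - [0,3.52,-4.07]
    - [0,3.92,-4.23]
    - [0,4.33,-4.35]
    - [0,4.74,-4.45]
    - [0,5.17,-4.52]
    - [0,5.17,-4.52]
    - [0,5.17,-4.52]
  angular:
    - [0,0,0]
    - [0,0,0]
    - [0,0,0]
    - [0,0,0]
    - [0,0,0]
    - [0,0,0]
    - [0,0,0]
    - [0,0,0]
    - [0,0,0]
    - [0,0,0]
    - [0,0,0]
    - [0,0,0]
    - [0,0,0]
    - [0,0,0]
    - [0,0,0]
    - [0,0,0]
    - [0,0,0]
    - [0,0,0]
    - [0,0,0]

```text
clock: 20.65
ee_pos: [0.5852, 0.0241, 0.2742]
eef_rot: [[0.162, 0.987, 0.005], [0.987, -0.162, -0.002], [-0.001, 0.005, -1.0]]
wrist_force: [-0.4, -3.4, 4.8]
opening: 0.0114
```

Run:
```python
from h import *
o=r.get_obs();p=o['ee_pos'];print(p,o['opening'],o['wrist_force'],o['eef_rot'].round(3))
R=o['eef_rot'];p0=np.array([.4551,.0461,.1591]);h=np.array([.987,-.162,0])
for t in (1.26,1.33,1.4,1.47,1.54,1.61,1.68,1.75):
    x=-.148*np.cos(t)+.039*np.sin(t)+.148; z=.148*np.sin(t)+.039*np.cos(t)-.039
    print(t,(R.T@(p0+x*h+[0,0,z]-p)/.025).round(2))
snap('side','pics/s9.png',(200,110,360,290),3.3)
```

```text
[0.58515159 0.0240579  0.27418603] 0.011352642072032338 [-0.35418776 -3.40594504  4.77417212] [[ 0.162  0.987  0.005]
 [ 0.987 -0.162 -0.002]
 [-0.001  0.005 -1.   ]]
1.26 [0.03 0.32 0.05]
1.33 [0.03 0.75 0.05]
1.4 [0.03 1.18 0.07]
1.47 [0.03 1.6  0.12]
1.54 [0.03 2.02 0.21]
1.61 [0.03 2.43 0.32]
1.68 [0.03 2.84 0.46]
1.75 [0.03 3.23 0.63]
```

View pics/s9.png

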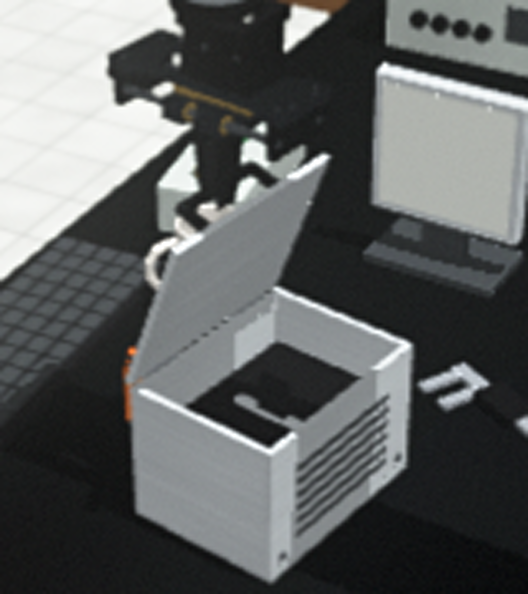

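The flap is swinging open with the bar still gripped (crop 240,180), and the plate's slot is visible in the recess. Folding further back.

Call:
servo_tool:
  offset:
    - [0.03,0.32,0.05]
    - [0.03,0.75,0.05]
    - [0.03,1.18,0.07]
    - [0.03,1.6,0.12]
    - [0.03,2.02,0.21]
    - [0.03,2.43,0.32]
    - [0.03,2.84,0.46]
    - [0.03,2.84,0.46]
    - [0.03,2.84,0.46]
  angular:
    - [0,0,0]
    - [0,0,0]
    - [0,0,0]
    - [0,0,0]
    - [0,0,0]
    - [0,0,0]
    - [0,0,0]
    - [0,0,0]
    - [0,0,0]

```text
clock: 21.6
ee_pos: [0.6562, 0.0127, 0.2627]
eef_rot: [[0.162, 0.987, 0.007], [0.987, -0.162, -0.003], [-0.002, 0.007, -1.0]]
wrist_force: [0.8, -5.0, 0.1]
opening: 0.0117
```

Call:
servo_tool:
  offset:
    - [0,0,0]
    - [0,0,0]
    - [0,0,0]
    - [0,0,-0.4]
    - [0,0,-0.9]
    - [0,0,-1.5]
    - [0,0,-2.2]
    - [0,0,-2.8]
    - [0,0,-3]
    - [0,0,-3]
  angular:
    - [0,0,0]
    - [0,0,0]
    - [0,0,0]
    - [0,0,0]
    - [0,0,0]
    - [0,0,0]
    - [0,0,0]
    - [0,0,0]
    - [0,0,0]
    - [0,0,0]
  gripper: 24

```text
clock: 22.6
ee_pos: [0.6562, 0.0128, 0.3396]
eef_rot: [[0.163, 0.987, 0.009], [0.987, -0.163, -0.003], [-0.001, 0.01, -1.0]]
wrist_force: [-0.7, -0.4, 1.2]
opening: 0.0242
```

Run:
```python
from h import *
o=r.get_obs();p=o['ee_pos'];print(p,o['opening'],o['wrist_force'],o['eef_rot'].round(3))
snap('side','pics/s10.png',(200,110,360,290),3.3)
snap('top','pics/t10.png',(190,150,340,285),4)
```

```text
[0.65624695 0.01282351 0.3395594 ] 0.024242856256374783 [-0.70379299 -0.41102027  1.22178606] [[ 0.163  0.987  0.009]
 [ 0.987 -0.163 -0.003]
 [-0.001  0.01  -1.   ]]
```

View pics/s10.png

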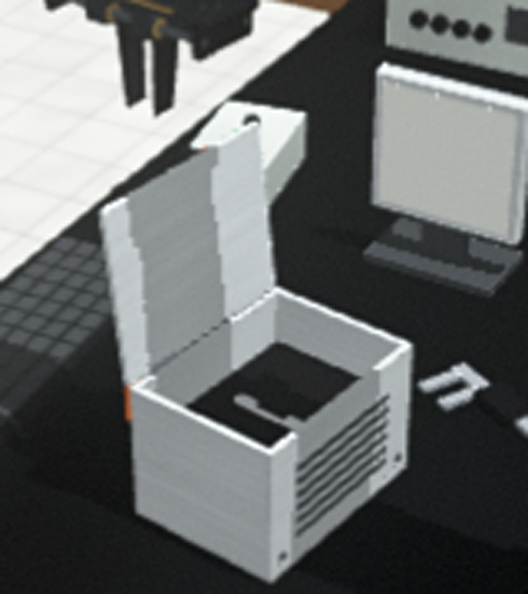

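View pics/t10.png

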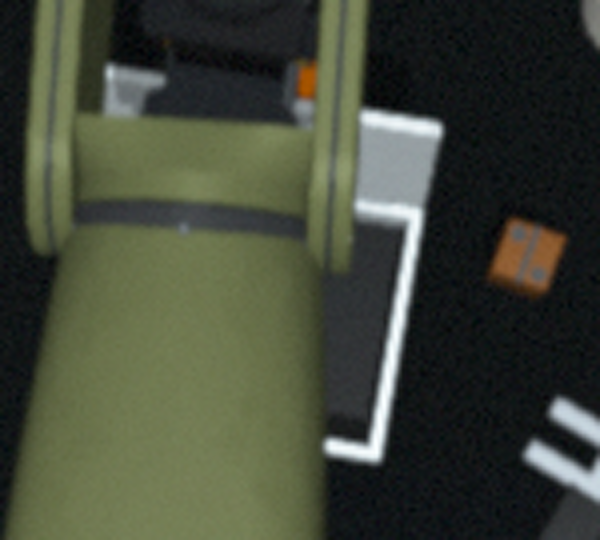

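The flap stays folded back at about 1.7 rad (side crop 190,250) without being touched. In the recess, the plate's light shoulder shows at (240,400)–(300,425). I'll locate the plate from the side view and plan the approach.

Run:
```python
from h import *
H=np.array((.5275,.0340));y=-.163
b=box(H,y,.08,.008,.012,.087); t=box(H,y,.03,.01,.087,.121)
im=cv2.imread('pics/s10.png'); cv2.imwrite('pics/s10r.png',cv2.resize(im[350:460,180:400],None,fx=3,fy=3,interpolation=cv2.INTER_CUBIC))
im=cv2.resize(im[350:460,180:400],None,fx=3,fy=3,interpolation=cv2.INTER_CUBIC)
for q,c in((b,(0,255,0)),(t,(0,0,255))): draw(im,'side',q,c,3.3*3,(200+180/3.3,110+350/3.3))
cv2.imwrite('pics/s10p.png',np.vstack([cv2.imread('pics/s10r.png')[:290],im[:300]]))
go((.5275,.034,.34),y);go((.5275,.034,.20),y)
```

```text
off [ 0.   -5.19 -0.15] ang [ 0.04 -0.02 11.25]
off [ 0.01 -5.22  5.45] ang [ 0.04 -0.02 11.25]
```

View pics/s10p.png

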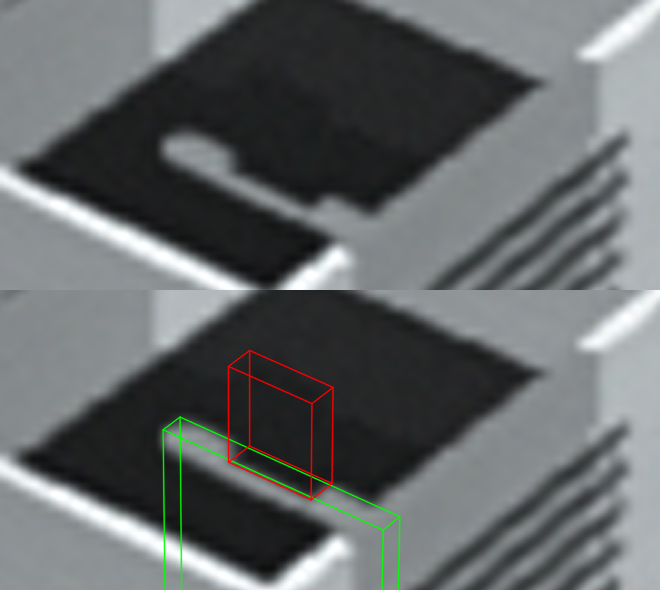

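The plate's shoulder matches the predicted position to about 2 mm. I'm moving over the tab while turning the jaws across it.

Call:
servo_tool:
  offset:
    - [0,-0.3,-0.15]
    - [0,-1,-0.15]
    - [0,-2,-0.15]
    - [0,-3,-0.15]
    - [0,-4,-0.15]
    - [0,-4.8,-0.15]
    - [0,-5.19,-0.15]
    - [0,-5.19,0]
    - [0,-5.19,0.5]
    - [0,-5.19,1.3]
    - [0,-5.19,2.3]
    - [0,-5.19,3]
    - [0,-5.19,3.5]
    - [0,-5.19,3.5]
    - [0,-5.19,3.5]
    - [0,-5.19,3.5]
  angular:
    - [0,0,0.5]
    - [0,0,1.5]
    - [0,0,2.5]
    - [0,0,3.5]
    - [0,0,4.5]
    - [0,0,5.5]
    - [0,0,6.5]
    - [0,0,7.5]
    - [0,0,8.5]
    - [0,0,9.5]
    - [0,0,10.4]
    - [0.04,-0.02,11]
    - [0.04,-0.02,11.25]
    - [0.04,-0.02,11.25]
    - [0.04,-0.02,11.25]
    - [0.04,-0.02,11.25]
  gripper: 50

```text
clock: 24.3
ee_pos: [0.5284, 0.0337, 0.2496]
eef_rot: [[0.987, -0.162, 0.002], [-0.162, -0.987, -0.0], [0.002, -0.0, -1.0]]
wrist_force: [-0.1, 0.2, 0.7]
opening: 0.0499
```

Run:
```python
from h import *
o=r.get_obs();p=o['ee_pos'];print(p,o['opening'],o['wrist_force'],o['q'].round(3))
go((.5275,.034,.097),-.163);go((.5275,.034,.130),-.163)
im=snap('side','pics/s11.png',(200,110,360,290),3.3)
```

```text
[0.52837111 0.03368962 0.24959585] 0.049886268628364615 [-0.05627366  0.17208099  0.72810142] [-0.038 -0.167  1.877 -0.     1.429  1.696]
off [-0.05 -0.01  6.1 ] ang [-0.   -0.01  0.  ]
off [-0.05 -0.01  4.78] ang [-0.   -0.01  0.  ]
```

View pics/s11.png

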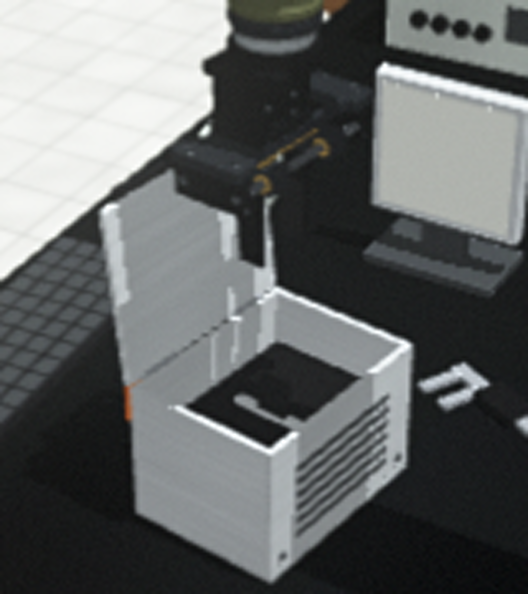

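The gripper is centred over the recess with no contact. Going down over the tab.

Call:
servo_tool:
  offset:
    - [-0.05,0,0.5]
    - [-0.05,0,1.4]
    - [-0.05,0,2.4]
    - [-0.05,0,3.4]
    - [-0.05,0,4.3]
    - [-0.05,0,5.1]
    - [-0.05,0,5.7]
    - [-0.05,0,6.1]
    - [-0.05,0,6.28]
    - [-0.05,0,6.28]
    - [-0.05,0,6.28]
  angular:
    - [0,0,0]
    - [0,0,0]
    - [0,0,0]
    - [0,0,0]
    - [0,0,0]
    - [0,0,0]
    - [0,0,0]
    - [0,0,0]
    - [0,0,0]
    - [0,0,0]
    - [0,0,0]

```text
clock: 25.45
ee_pos: [0.5283, 0.0338, 0.0938]
eef_rot: [[0.987, -0.162, 0.004], [-0.162, -0.987, -0.0], [0.004, -0.0, -1.0]]
wrist_force: [-0.5, 0.4, 0.8]
opening: 0.0497
```

Run:
```python
from h import *
o=r.get_obs();p=o['ee_pos'];print(p,o['opening'],o['wrist_force'],o['q'].round(3))
im=snap('side','pics/s12.png',(240,150,340,280),4.5)
```

```text
[0.52833698 0.03381924 0.09376649] 0.049745625627801486 [-0.49042742  0.4119865   0.81428409] [-0.037 -0.037  2.029 -0.     1.146  1.696]
```

View pics/s12.png

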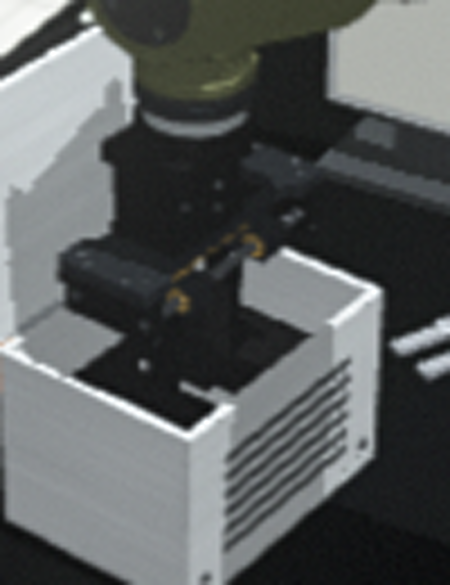

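The fingers straddle the tab area and the plate's end is visible (crop 205,388). Gripping.

Call:
servo_tool:
  offset:
    - [0,0,0]
    - [0,0,0]
    - [0,0,0]
    - [0,0,0]
    - [0,0,0]
    - [0,0,0]
  angular:
    - [0,0,0]
    - [0,0,0]
    - [0,0,0]
    - [0,0,0]
    - [0,0,0]
    - [0,0,0]
  gripper: 2
  grip_force: 25

```text
clock: 26.1
ee_pos: [0.5284, 0.0339, 0.0939]
eef_rot: [[0.987, -0.162, 0.004], [-0.162, -0.987, -0.0], [0.004, -0.0, -1.0]]
wrist_force: [0.7, 0.1, 0.5]
opening: 0.0092
```

Run:
```python
from h import *
o=r.get_obs();p=o['ee_pos'];print(p,o['opening'],o['wrist_force'],o['wrist_torque'])
```

```text
[0.5284479  0.03386459 0.09393421] 0.009237533532116144 [0.69791385 0.12755753 0.50802747] [ 0.04370077 -0.01936541  0.00748353]
```

The opening stopped at 9.2 mm on the 10 mm tab, with no side force. Drawing the plate up.

Call:
servo_tool:
  offset:
    - [0,0,-0.2]
    - [0,0,-0.5]
    - [0,0,-0.9]
    - [0,0,-1.3]
    - [0,0,-1.7]
    - [0,0,-2.1]
    - [0,0,-2.5]
    - [0,0,-2.9]
    - [0,0,-3.3]
    - [0,0,-3.7]
    - [0,0,-4.1]
    - [0,0,-4.5]
    - [0,0,-4.9]
    - [0,0,-5.3]
    - [0,0,-5.7]
    - [0,0,-6.1]
    - [0,0,-6.3]
    - [0,0,-6.3]
    - [0,0,-6.3]
  angular:
    - [0,0,0]
    - [0,0,0]
    - [0,0,0]
    - [0,0,0]
    - [0,0,0]
    - [0,0,0]
    - [0,0,0]
    - [0,0,0]
    - [0,0,0]
    - [0,0,0]
    - [0,0,0]
    - [0,0,0]
    - [0,0,0]
    - [0,0,0]
    - [0,0,0]
    - [0,0,0]
    - [0,0,0]
    - [0,0,0]
    - [0,0,0]

```text
clock: 28.0
ee_pos: [0.5276, 0.0339, 0.2511]
eef_rot: [[0.987, -0.162, 0.004], [-0.162, -0.987, -0.0], [0.004, -0.0, -1.0]]
wrist_force: [0.8, 0.5, -2.0]
opening: 0.01
```

Run:
```python
from h import *
o=r.get_obs();p=o['ee_pos'];print(p,o['opening'],o['wrist_force'],o['wrist_torque'])
im=snap('side','pics/s13.png',(200,110,360,290),3.3)
f=.13+.0565-(.106-.0939)
print('tip z',f)
go((.554,-.307,.255),-.042);go((.554,-.307,f),-.042)
```

```text
[0.52760987 0.03391851 0.25114949] 0.009995442469982425 [ 0.75054157  0.5097387  -1.99532579] [ 0.0012142   0.10154148 -0.03817423]
tip z 0.1744
off [ 3.26 13.28 -0.16] ang [-0.   -0.02 -0.87]
off [ 3.25 13.29  3.06] ang [-0.   -0.02 -0.87]
```

View pics/s13.png

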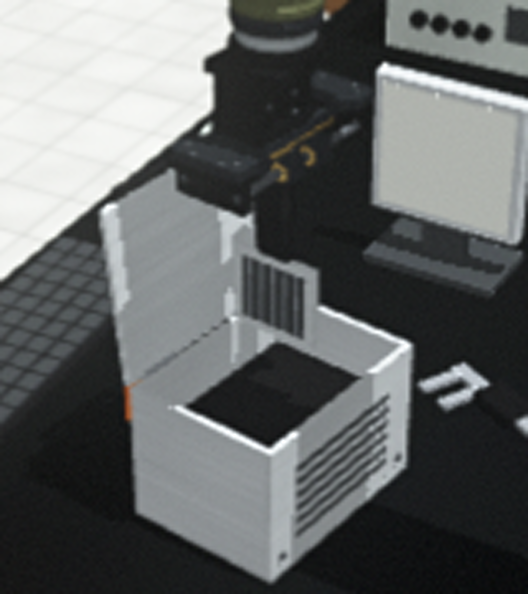

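The plate hangs clear above the housing (crop 278,295), upright and held. Carrying it to the light.

Call:
servo_tool:
  offset:
    - [0.05,0.3,-0.16]
    - [0.2,0.9,-0.16]
    - [0.4,1.7,-0.16]
    - [0.6,2.6,-0.16]
    - [0.85,3.5,-0.16]
    - [1.1,4.4,-0.16]
    - [1.3,5.3,-0.16]
    - [1.5,6.2,-0.16]
    - [1.75,7.1,-0.16]
    - [2,8,-0.16]
    - [2.2,8.9,-0.16]
    - [2.4,9.8,-0.16]
    - [2.6,10.7,-0.16]
    - [2.8,11.5,-0.16]
    - [3,12.2,-0.16]
    - [3.15,12.8,-0.16]
    - [3.25,13.2,-0.16]
    - [3.26,13.28,-0.16]
    - [3.26,13.28,-0.16]
    - [3.26,13.28,-0.16]
  angular:
    - [0,0,0]
    - [0,0,-0.05]
    - [0,0,-0.1]
    - [0,0,-0.15]
    - [0,0,-0.2]
    - [0,0,-0.25]
    - [0,0,-0.3]
    - [0,0,-0.35]
    - [0,0,-0.4]
    - [0,0,-0.45]
    - [0,0,-0.5]
    - [0,0,-0.55]
    - [0,0,-0.6]
    - [0,0,-0.7]
    - [0,0,-0.8]
    - [0,0,-0.87]
    - [0,0,-0.87]
    - [0,0,-0.87]
    - [0,0,-0.87]
    - [0,0,-0.87]

```text
clock: 30.05
ee_pos: [0.5541, -0.3063, 0.255]
eef_rot: [[0.999, -0.041, 0.003], [-0.041, -0.999, 0.0], [0.003, -0.0, -1.0]]
wrist_force: [-0.1, -0.3, -1.7]
opening: 0.0099
```

Run:
```python
from h import *
o=r.get_obs();p=o['ee_pos'];print(p,o['opening'],o['wrist_force'],o['q'].round(3))
im=snap('side','pics/s14.png',(260,90,420,230),4)
im=snap('top','pics/t14.png',(330,150,480,290),4)
go((.554,-.307,.1744),-.042)
```

```text
[ 0.55408376 -0.30629529  0.25497825] 0.009887123822859462 [-0.11898872 -0.31083317 -1.65037149] [-0.591  0.064  1.647  0.002  1.428  1.021]
off [-0.01  0.03  3.23] ang [-0.   -0.02  0.01]
```

View pics/s14.png

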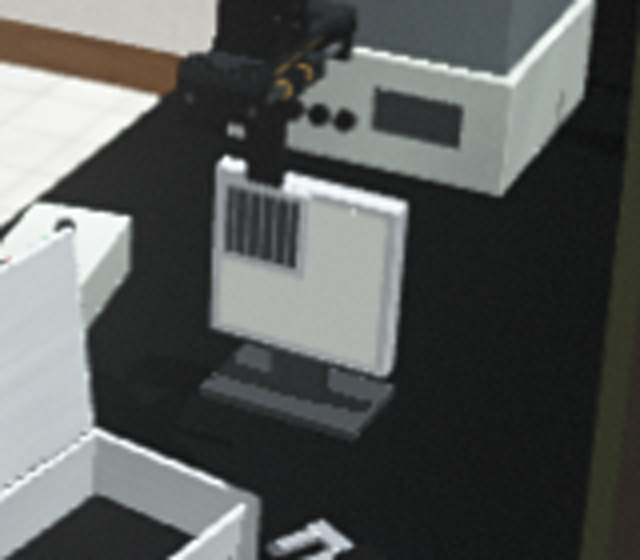

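View pics/t14.png

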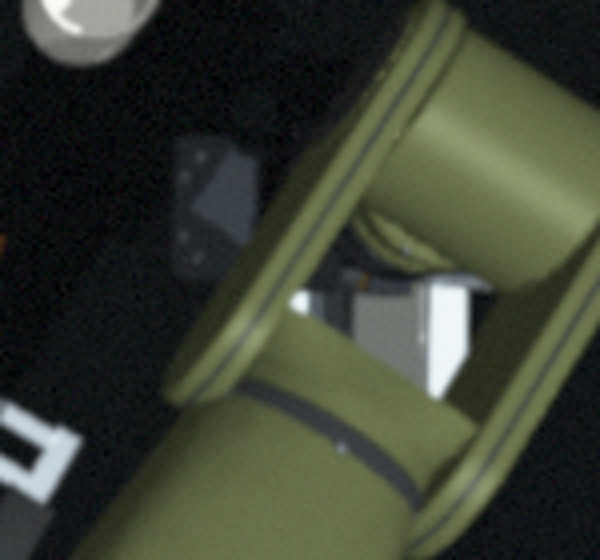

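The plate hangs in front of the light, parallel to it (side crop 265,225), still 80 mm too high. Lowering to mid-height.

Call:
servo_tool:
  offset:
    - [0,0.03,0.2]
    - [0,0.03,0.6]
    - [0,0.03,1.1]
    - [0,0.03,1.6]
    - [0,0.03,2.1]
    - [0,0.03,2.6]
    - [0,0.03,2.95]
    - [0,0.03,3.15]
    - [0,0.03,3.23]
    - [0,0.03,3.23]
    - [0,0.03,3.23]
    - [0,0.03,3.23]
    - [0,0.03,3.23]
  angular:
    - [0,0,0]
    - [0,0,0]
    - [0,0,0]
    - [0,0,0]
    - [0,0,0]
    - [0,0,0]
    - [0,0,0]
    - [0,0,0]
    - [0,0,0]
    - [0,0,0]
    - [0,0,0]
    - [0,0,0]
    - [0,0,0]

```text
clock: 31.45
ee_pos: [0.5546, -0.3071, 0.1749]
eef_rot: [[0.999, -0.041, 0.004], [-0.041, -0.999, -0.001], [0.004, 0.0, -1.0]]
wrist_force: [-0.9, -0.7, -2.4]
opening: 0.0099
```

Run:
```python
from h import *
o=r.get_obs();p=o['ee_pos'];print(p,o['opening'],o['wrist_force'],o['dq'].round(4))
im=snap('side','pics/s15.png',(270,90,400,220),4.5)
c=cv2.imread('pics/s15.png');z=p[2]-.0444
draw(c,'side',box(p[:2],-.042,.08,.008,z-.0375,z+.0375),(0,255,0),4.5,(270,90))
draw(c,'side',box((.5502,-.3967),-.042,.170,.02,.05,.21),(0,165,255),4.5,(270,90))
cv2.imwrite('pics/s15b.png',c)
im=snap('side','pics/s15r.png',(180,140,340,370),2.6)
```

```text
[ 0.55461437 -0.30713211  0.17493473] 0.009910060173453606 [-0.89627506 -0.68505947 -2.39764029] [ 0.0001 -0.      0.0029 -0.001   0.0018 -0.0005]
```

View pics/s15b.png

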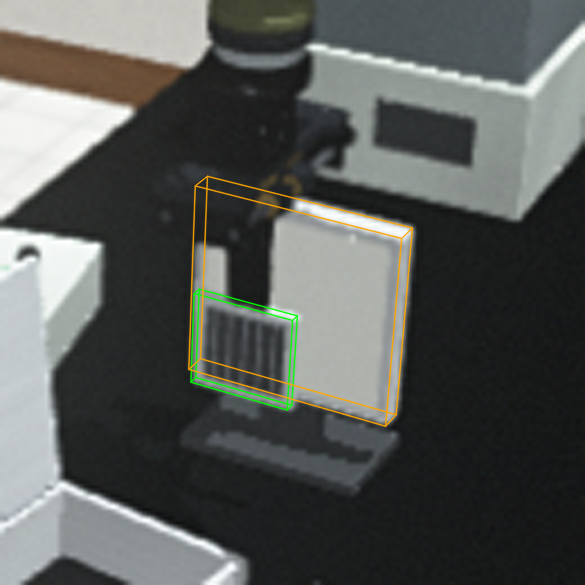

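View pics/s15r.png

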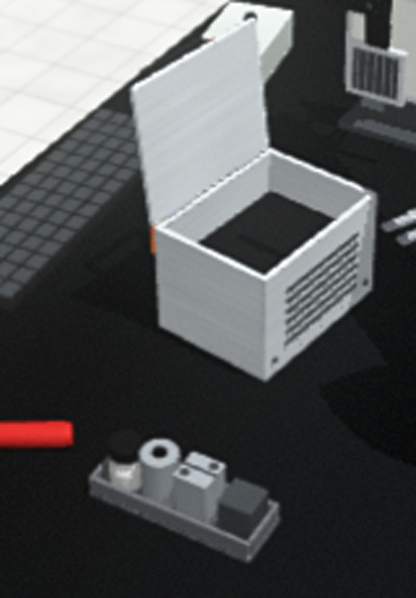

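The plate matches its drawn box in front of the light, the flap is open, and both parts are upright in the row with the jar and gauge in place. The arm is still, so I'm handing in.

Run:
```python
from h import *
o=r.get_obs();print(o['clock'],o['opening'],abs(o['dq']).max()); print(r.finish_job())
```

```text
31.55 0.009819392504078917 0.0016910455381312002
the job is handed in; nothing more can be done
None
```

I packed the steel hub and jaw block into the gap in the parts box and folded the flap back to about 1.7 rad, where it stayed open by itself. I then drew the plate up by its tab and handed the job in at 31.6 s, holding the plate in front of the light. The hand-in gave no verdict.

- **Plate:** by tool pose and the side view it is upright, about 80 mm from the bright face and centred on it to within a few mm. Its broad side is parallel to the light. The grip opening is 9.8 mm on the 10 mm tab, and the arm was still (joint speeds below 0.002 rad/s).
- **Parts box:** hub and jaw block were upright in the row, with the jar and gauge beside them undisturbed.
- **One imprecise step:** the first descent ended about 6 mm off in y because the arm was still moving when the call began. The hub was therefore gripped 3–5 mm off-centre in x; I allowed for this when placing it.
- **Not checked:** I did not view the final scene from the top camera, because the arm blocked it. No other check disagreed.

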